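Check both brake levers of a knee scooter at the clinic counter

ROBOT

A 6-joint arm with a two-finger parallel gripper is mounted at the origin on the work surface. World frame = base frame: x ahead of the robot, y to its left, z up, the work surface at z = 0. Lengths are in m, angles in rad, forces in N, time in s.
With the tool pointing down it reaches from about 0.275 to 1 m from the base axis. Payload 8.4 kg.
Tool frame: the origin (TCP) lies on the centre line of the jaws, within the pads' length; the fingertips stand 17 mm ahead of it and the grasp point (between the pads) lies 2 mm behind it (env.tip_extent is the distance from the TCP to the fingertips, in m); x points along the fingers, y is the direction in which the jaws open and shut, and the axes are right-handed (so a half turn about x gives the same grasp; the last joint's range is limited). The gripper opens to 85 mm and grips with 20 to 120 N. Pads are 22 mm wide; open, the fingers measure 114 mm over their backs; the gripper's body (76 mm by 85 mm) begins 54 mm behind the grasp point. The pads swing forward as they close: fully open they stand 13 mm farther back than shut.
Start: joints at [1.275, 0.353, 1.633, -0, 1.155, -0.002], TCP at [0.181, 0.598, 0.248] pointing down, gripper open.
Joint ranges: [-2.63, 2.63], [-0.92, 2.1], [0.06, 2.66], [-1.3, 4.44], [0, 2.69], [-3.02, 3.02]. Speed limits (rad/s): [2.22, 2.22, 2.79, 3.14, 3.14, 3.14].

INTERFACE

Orientations are given as a rotation vector (axis times angle).
In Python, from rig import sensors, viewer, env gives the robot as it stands.
- The arm moves only by the tool jog_arm, never from a script. Its argument "rows" is a list that holds one entry, the list of rows, each a list of 4 numbers: the shift along the tool's x, y, z in m, then the turn about the tool's x in degrees. In form: [[[tx, ty, tz, spin], ...]]. A call has 1 to 10 rows; each row is the pose to reach, as a shift and turn from the pose commanded when the call began, along the tool's axes at that moment; what a row does not reach only later rows make up. A row lasts 1/8 s, in which the tool goes at most 62.5 mm and 10.7 degrees, less where a joint would pass 70% of its speed; a pose out of reach is approached as far as the arm can. A call with a gripper value outside its range is refused whole. "hand" is the closure, from 0 (fully open) to 1 (shut), set as the call begins (left out, the last holds). The fingers move at their own pace and stop on an object; "newtons" is the grip in N (left out, the last holds). Time passes only in rows, so rows that repeat a pose let the fingers close. It gives the time, the measured TCP pose, the force and the opening at its end, in the units of the state.
- sensors.get_obs(): the state, without advancing time (a new reading comes with each control period).
- viewer.capture(name): name is "scene" or "top" or "wrist"; returns (picture, depth): 480x640x3 uint8, red, green, blue; 480x640 float32, m along the optical axis (not along the pixel's ray), 0 where there is no reading.
- viewer.camera_params(name): a dict with "intrinsics" (3x3 intrinsics, pixels), "xyz" and "attitude" of the camera in the world; the wrist camera has in their place "T_tool_cam" (4x4, takes a point from camera to tool coordinates, whose origin is the TCP and whose axes are the tool frame's). Camera axes: x right, y up, looking along -z (the intrinsics and any distortion apply to the point x, -y, -z); pixel columns grow to the right and rows downward; lengths in m; the calibration is good to about 2 mm. A picture is of the moment at which its call begins: read the wrist's pose just before it. camera_params takes no time and is no camera call.
- env.hand_in(): hands the job in, once; it reports no verdict.
The state is a dict: "time": time; "joint_positions": joint angles; "qvel": joint speeds; "joint_torque": joint torques, N m; "tool_pos": TCP position; "ee_rot": TCP orientation; "wrist_force": force on the tool from outside, world axes, zero at the start; "torque": the same for the moment, N m; "gripper_width": opening from 0.0 (shut) to 1.0 (fully open).
Only numpy, scipy, OpenCV 4.12 (cv2) and the standard library are available. Lean on these libraries where they do the work, as an engineer would, in place of code of your own. Each camera call takes 0.05 s, during which the arm holds its last target. There are 200 camera calls.

TASK

Check the brakes of the knee scooter parked at the counter, left lever first, then the right (as seen from the robot): with the outside of the fingers, press the lever's front in towards its grip until it comes up against its stop short of the grip, hold it there for about a second without forcing it, and let it spring fully out before you go to the other. Do not pinch: touch neither the rubber grips nor the inner side of the levers. Leave everything on the counter undisturbed and finish clear, with both levers out.

Things in the scene. Friction and masses are not known exactly. Their poses are not given: they have to be found in the camera images.
- scooter: Knee scooter (blue frame, T handlebar) backed under the counter; it cannot move. Origin: on its column at counter height. Own x points forward, away from the robot, y to the robot's left; turned up to 0.24 rad. Bar 22 mm thick, 524 mm wide, 170 mm above the counter, outer parts along own y at x = -85 mm; bell up to 195 mm, lever brackets to 187 mm. Basket in front: x 50 to 240 mm, y +-145 mm, top at 50 mm.
- left_pad (a point): Point to press on the left brake lever: front face (scooter's own +x side) of its bare metal blade, half-way up, 80 mm outward of the pivot, 30 mm short of the tip. Lever out: at the scooter's own x = -10, y = +198, z = 170 mm. Blade 14 mm tall, 10 mm thick, level, almost parallel to the grip; free space: 100 mm in front and above, 60 mm below. Site axes: the scooter's when the lever is out.
- right_pad (a point): The same point on the right brake lever, the mirror image: own x = -10, y = -198, z = 170 mm of the scooter.
- left_lever (a joint): Angle by which the left lever is pressed in, rad: 0 fully out, 0.28 against its inner stop, about 18 mm short of the rubber grip. Upright pivot at the scooter's own x = -40, y = +118 mm. left_pad moves some 22 mm, nearly straight along own -x. A spring holds it out: 3 N at the pad to start it, 8 N at the inner stop; there it is rigid. It springs back by itself.
- right_lever (a joint): Angle by which the right lever is pressed in, rad: 0 fully out, 0.28 against its inner stop, about 18 mm short of the rubber grip. Upright pivot at the scooter's own x = -40, y = -118 mm. right_pad moves some 22 mm, nearly straight along own -x. A spring holds it out: 3 N at the pad to start it, 8 N at the inner stop; there it is rigid. It springs back by itself.
- left_grip (a point): Centre of the left rubber handlebar grip, 33 mm thick (end collars 37 mm) and 114 mm long, along the scooter's y; this point is its centre, 207 mm from the scooter's middle and 170 mm above the counter. Not to be touched.
- right_grip (a point): Centre of the right rubber handlebar grip, 33 mm thick (end collars 37 mm) and 114 mm long, along the scooter's y; this point is its centre, 207 mm from the scooter's middle and 170 mm above the counter. Not to be touched.
- sanitizer: White pump bottle, 62 mm across, 175 mm tall, standing loose on the counter before the scooter; origin under its centre. Leave alone, as all that follows.
- iodine: Amber pump bottle, 56 mm across, 155 mm tall, loose; origin under its centre.
- pill_jar: White jar with a cap, 52 mm across, 85 mm tall, loose; origin under its centre.
- swab_carton: Open carton of swab packs, 110 x 170 x 70 mm tall, loose, about under the handlebar; origin under its centre.
- tube_rack: White rack with sample tubes, 75 x 170 x 95 mm tall, loose, about under the handlebar; origin under its centre.
- label_roll: Paper label roll lying flat, 76 mm across, 50 mm tall, loose; origin under its centre.
- thermometer: White forehead thermometer lying on its side, 45 x 135 x 36 mm tall, loose; origin under its head.

How it is judged:
On the way, in this order (a step that is already met when the one before it is completed fails the run):
1. left lever pressed in against its stop and held, the right one out (value of joint left_lever above 0.245 rad and value of joint right_lever below 0.03 rad and contact force between the fingers and anything else above 2 N), for 0.5 s.
2. left lever let out again, the right one still out (value of joint each of left_lever, right_lever below 0.03 rad), for 0.1 s.
3. right lever pressed in against its stop and held, the left one out (value of joint right_lever above 0.245 rad and value of joint left_lever below 0.03 rad and contact force between the fingers and anything else above 2 N), for 0.5 s.
At the end, for the whole second after the job is handed in: Both levers have sprung fully out (within 0.03 rad), and all loose things on the counter stand upright within 15 mm of where they were (all of step 2 and distance of each of sanitizer, iodine, pill_jar, swab_carton, tube_rack, label_roll, thermometer from where it was at the start of the episode below 0.015 m and angle between each of sanitizer, iodine, pill_jar, swab_carton, tube_rack, label_roll, thermometer's own z axis and vertical below 0.2 rad); the robot touches nothing.
It fails at once if a grip is touched or squeezed (over 3 N) (contact force between the fingers and scooter_c0 above 3 N or contact force between the fingers and scooter_c1 above 3 N).
It fails at once if a lever is pinched or pulled: the inner side of a blade is touched (over 3 N) (contact force between the fingers and left_lever_c0 above 3 N or contact force between the fingers and right_lever_c0 above 3 N).
It fails at once if a lever or anything else is forced (over 50 N) (contact force between the fingers and anything else above 50 N).
It fails at once if the right lever is pressed together with the left (value of joint each of left_lever, right_lever above 0.1 rad).
It fails at once if a thing on the counter is shifted by over 30 mm, lifted or tipped (distance of any of sanitizer, iodine, pill_jar, swab_carton, tube_rack, label_roll, thermometer from where it was at the start of the episode above 0.03 m or angle between any of sanitizer, iodine, pill_jar, swab_carton, tube_rack, label_roll, thermometer's own z axis and vertical above 0.5 rad).
It also fails if it takes over 61 s, if anything falls off the work surface, if the arm or the gripper's body presses on something with over 40 N, if the wrist force passes 120 N, or if a joint passes its speed limit or range.

## Working session

There is one attempt and no reset: what is moved stays moved. The work goes in short steps, Python scripts to look and compute and a tool call to move; the robot and the scene stay as the last step left them, time stands still between calls to the robot, and variables do not carry over. Pictures are saved under pics/ and viewed, about 8 in all and at most 12, crops included, and the job is handed in when it is done.

Besides the shell and the picture viewer there is one more tool, called after "Call:" by a JSON object that holds its "api" and its "payload". jog_arm: Moves the arm, as the interface text tells. Its arguments: {"type":"object","properties":{"rows":{"type":"array","items":{"type":"array","items":{"type":"array","items":{"type":"number"}}}},"hand":{"type":"number"},"newtons":{"type":"number"}},"required":["rows"]}

```bash
mkdir -p pics; ls
python3 - <<'E'
from rig import sensors, viewer, env
import cv2,numpy as np
np.set_printoptions(precision=4,suppress=True)
o=sensors.get_obs();print(o, env.tip_extent)
ims=[]
for n in("scene","top"):
    p,d=viewer.capture(n);np.savez(f"{n}.npz",p=p,d=d)
    print(n,viewer.camera_params(n)); cv2.imwrite(f"pics/{n}.png",p[...,::-1])
print(viewer.camera_params("wrist"))
E
```

```text
pics
{'time': 0.0, 'joint_positions': array([ 1.2746,  0.3537,  1.6341,  0.    ,  1.1552, -0.0024]), 'qvel': array([ 0.0015,  0.0001, -0.0002,  0.0009,  0.0009,  0.0027]), 'joint_torque': array([  0.0012, -60.526 , -34.2066,   0.0001,   0.0095,  -0.    ]), 'tool_pos': array([0.1809, 0.5978, 0.2476]), 'ee_rot': array([ 0.2295,  1.5587, -0.2317]), 'wrist_force': array([-0.4173,  0.6886,  0.2143]), 'torque': array([-0.0147, -0.0169, -0.0221]), 'gripper_width': 1.001347691812838} 0.017
scene {'intrinsics': array([[448.7937,   0.    , 320.9764],
       [  0.    , 448.7937, 239.0632],
       [  0.    ,   0.    ,   1.    ]]), 'xyz': array([ 0.8799, -0.4784,  1.0501]), 'attitude': array([0.5584, 0.1916, 0.6106])}
top {'intrinsics': array([[581.7873,   0.    , 306.0762],
       [  0.    , 581.7873, 244.3093],
       [  0.    ,   0.    ,   1.    ]]), 'xyz': array([ 0.3133, -0.0012,  1.4457]), 'attitude': array([ 0.1437, -0.1201, -1.5563])}
{'intrinsics': array([[375.6205,   0.    , 311.3241],
       [  0.    , 375.6205, 240.0439],
       [  0.    ,   0.    ,   1.    ]]), 'T_tool_cam': array([[-0.0008,  0.3044, -0.9525, -0.1264],
       [ 1.    ,  0.0004, -0.0007,  0.0007],
       [ 0.0001, -0.9526, -0.3044, -0.0776],
       [ 0.    ,  0.    ,  0.    ,  1.    ]])}
```

View pics/scene.png

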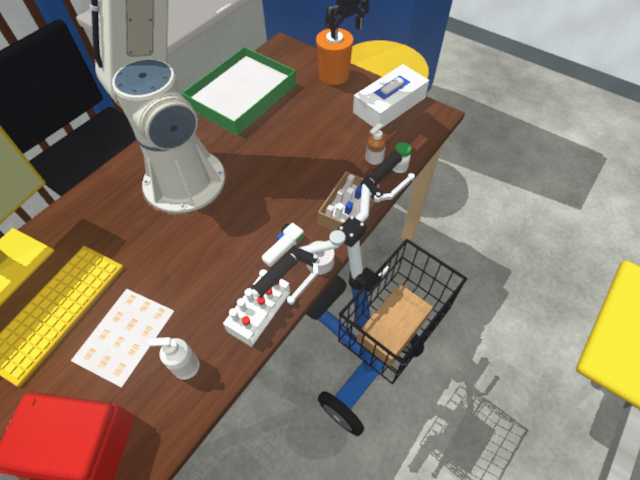

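View pics/top.png

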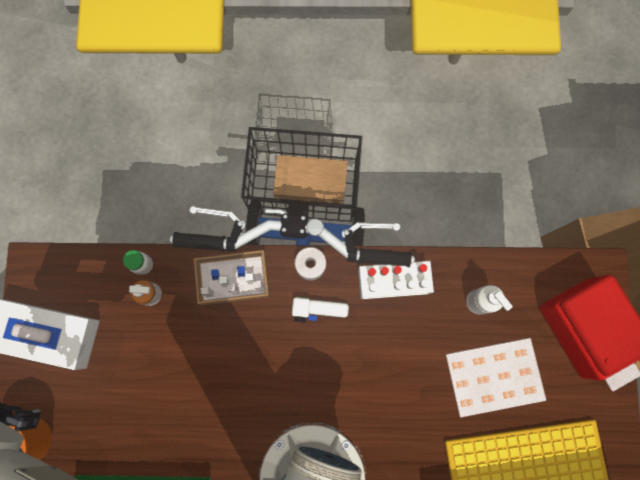

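Both levers show in the top view: the left blade runs from (193,210) to (238,220) and the right from (350,232) to (397,226). The black grips are near y = 240 and 258. Next I'll measure them from depth.

```bash
cat > h.py <<'E'
import numpy as np,cv2
from rig import sensors,viewer,env
from scipy.spatial.transform import Rotation as R
np.set_printoptions(precision=4,suppress=True)
def cloud(n):
    f=np.load(n+".npz");p,d=f["p"],f["d"];c=viewer.camera_params(n);K=c["intrinsics"]
    v,u=np.mgrid[:480,:640];x=(u-K[0,2])/K[0,0]*d;y=(v-K[1,2])/K[1,1]*d
    P=np.stack([x,-y,-d],-1)@R.from_rotvec(c["attitude"]).as_matrix().T+c["xyz"]
    P[d==0]=np.nan
    return p,P
E
python3 - <<'E'
from h import *
for n in("top","scene"):
    p,P=cloud(n);z=P[...,2];br=p.min(-1)
    hi=(z>.145)&(z<.2)&(P[...,0]>.4)&(P[...,0]<.9)&(abs(P[...,1])<.45)
    hi&=True
    g=hi&(p.max(-1)<70); b=hi&(br>130)
    for nm,m in(("dark",g),("bright",b)):
        k,l,s,c=cv2.connectedComponentsWithStats(m.astype(np.uint8),connectivity=8)
        for i in range(1,k):
            if s[i,4]<40: continue
            q=P[l==i];mu=np.median(q,0);C=np.linalg.svd(q[:,:2]-q[:,:2].mean(0),full_matrices=False)
            print(n,nm,s[i],"mean",q.mean(0),"dir",C[2][0],"ymin/max",q[q[:,1].argmin()],q[q[:,1].argmax()])
E
```

```text
top dark [280 214  28  24 486] mean [0.5697 0.0476 0.18  ] dir [ 0.4417 -0.8972] ymin/max [0.5859 0.0177 0.1875] [0.5567 0.0777 0.1727]
top dark [226 221  16  31 220] mean [0.5405 0.1809 0.1831] dir [-0.9585  0.2853] ymin/max [0.56   0.1654 0.1866] [0.5142 0.1962 0.1776]
top dark [345 231  12  31 219] mean [ 0.5221 -0.0788  0.1829] dir [-0.9916 -0.1294] ymin/max [ 0.5184 -0.0907  0.182 ] [ 0.5429 -0.0666  0.1812]
top dark [173 232  53  20 729] mean [0.5326 0.2584 0.182 ] dir [-0.0828 -0.9966] ymin/max [0.5415 0.2    0.1875] [0.5244 0.3145 0.177 ]
top dark [359 247  53  19 684] mean [ 0.5017 -0.1525  0.1826] dir [-0.0489 -0.9988] ymin/max [ 0.5132 -0.2115  0.18  ] [ 0.4894 -0.0971  0.1837]
top bright [190 206  55  23 294] mean [0.5959 0.2201 0.1761] dir [-0.2452 -0.9695] ymin/max [0.5721 0.1573 0.1831] [0.6028 0.281  0.1733]
top bright [305 219  43  39 539] mean [ 0.5475 -0.0239  0.1845] dir [-0.5897 -0.8076] ymin/max [ 0.5058 -0.0713  0.1758] [0.5674 0.022  0.1786]
top bright [235 220  47  28 471] mean [0.5557 0.1278 0.1785] dir [-0.4476  0.8942] ymin/max [0.5731 0.0753 0.1813] [0.52
[... 1179 characters left out ...]
 42 330] mean [0.5598 0.1228 0.179 ] dir [ 0.4632 -0.8862] ymin/max [0.5943 0.0623 0.1875] [0.5456 0.1767 0.1608]
scene bright [300 226  46  28 473] mean [ 0.5547 -0.0241  0.1838] dir [0.53  0.848] ymin/max [ 0.5125 -0.0702  0.1808] [0.5502 0.0359 0.1772]
scene bright [287 255  32  49 311] mean [ 0.5722 -0.1306  0.1758] dir [ 0.0857 -0.9963] ymin/max [ 0.5758 -0.1912  0.1754] [ 0.5541 -0.0613  0.1739]
scene bright [250 288   9  10  51] mean [ 0.5001 -0.2166  0.1765] dir [ 0.9936 -0.1127] ymin/max [ 0.4978 -0.2222  0.1718] [ 0.483  -0.2119  0.1717]
scene bright [148 338  23  11 159] mean [ 0.4156 -0.4119  0.1699] dir [0.7445 0.6676] ymin/max [ 0.4016 -0.4318  0.1743] [ 0.4252 -0.3961  0.1679]
```

```bash
cat >> h.py <<'E'
L=np.array([.5326,.2584]);Rr=np.array([.5017,-.1525])
ey=(L-Rr)/np.linalg.norm(L-Rr);ex=np.array([ey[1],-ey[0]]);O=(L+Rr)/2+.085*ex
def own(P): 
    q=P[...,:2]-O;return np.stack([q@ex,q@ey,P[...,2]],-1)
def world(x,y): return O+x*ex+y*ey
def state():
    o=sensors.get_obs();M=R.from_rotvec(o["ee_rot"]).as_matrix();return o,M
E
python3 - <<'E'
from h import *
print("O",O,"t",np.arctan2(ex[1],ex[0]),"pads",world(-.01,.198),world(-.01,-.198))
for n in("top","scene"):
    p,P=cloud(n);q=own(P);br=p.min(-1)>110
    for s in(1,-1):
        for a in(.15,.17,.19,.21):
            m=br&(abs(q[...,1]*s-a)<.008)&(q[...,2]>.155)&(q[...,2]<.195)&(q[...,0]>-.05)&(q[...,0]<.03)
            print(n,s,a,m.sum(),np.percentile(q[m],[5,50,95],axis=0)[:,[0,2]].ravel())
    m=(P[...,2]>.2)&(P[...,0]>.1)&(P[...,0]<1)&(P[...,1]<.9);print("high",m.sum(),P[m].min(0),P[m].max(0))
o,M=state();print(M)
t=np.r_[world(-.01+.065,.198),.30];print("target",t,"tool shift",M.T@(t-o["tool_pos"]))
print("spin to have tool y along -own x:",np.degrees([np.arctan2(*( [ (M.T@np.r_[s*ex,0])[2],(M.T@np.r_[s*ex,0])[1]])) for s in(1,-1)]))
E
```

```text
O [0.6019 0.0466] t -0.07505950043337359 pads [0.6068 0.2448] [ 0.5771 -0.1501]
top 1 0.15 34 [-0.0212  0.1702 -0.0164  0.1742 -0.0123  0.1803]
top 1 0.17 38 [-0.0206  0.1685 -0.0164  0.175  -0.0115  0.1792]
top 1 0.19 36 [-0.0189  0.1657 -0.0156  0.175  -0.0102  0.1809]
top 1 0.21 34 [-0.0183  0.1697 -0.014   0.1763 -0.0089  0.1819]
top -1 0.15 37 [-0.0223  0.1669 -0.0168  0.1748 -0.0125  0.1811]
top -1 0.17 39 [-0.0212  0.1687 -0.0177  0.1745 -0.0124  0.1827]
top -1 0.19 36 [-0.0202  0.1702 -0.0163  0.1748 -0.0112  0.1784]
top -1 0.21 37 [-0.0186  0.1717 -0.0142  0.1746 -0.0095  0.1815]
high 3397 [ 0.1    -0.0413  0.2041] [0.5625 0.5809 0.7604]
scene 1 0.15 28 [-0.0193  0.1696 -0.0141  0.1752 -0.0103  0.1795]
scene 1 0.17 30 [-0.0196  0.1675 -0.0128  0.1747 -0.0093  0.1789]
scene 1 0.19 23 [-0.0169  0.1668 -0.0102  0.1763 -0.0078  0.1789]
scene 1 0.21 26 [-0.0165  0.1668 -0.0096  0.1754 -0.0075  0.1791]
scene -1 0.15 40 [-0.0212  0.1681 -0.0136  0.1762 -0.0105  0.1786]
scene -1 0.17 40 [-0.02    0.1669 -0.0131  0.1755 -0.0101  0.1782]
scene -1 0.19 43 [-0.0187  0.1668 -0.012   0.1758 -0.0089  0.1789]
scene -1 0.21 43 [-0.0179  0.1659 -0.0106  0.175  -0.0081  0.1781]
high 2073 [ 0.1    -0.0532  0.2307] [0.217  0.6674 0.3714]
[[-0.0003  0.2896  0.9572]
 [-0.0012  0.9572 -0.2896]
 [-1.     -0.0012  0.    ]]
target [0.6716 0.2399 0.3   ] tool shift [-0.0521 -0.2006  0.5734]
spin to have tool y along -own x: [  77.4686 -102.5314]
```

Call:
{"api": "jog_arm", "payload": {"rows": [[[-0.03,0,0,0],[-0.052,-0.01,0.03,5],[-0.052,-0.03,0.08,13],[-0.052,-0.05,0.14,22],[-0.052,-0.07,0.2,31],[-0.052,-0.09,0.26,40],[-0.052,-0.11,0.32,49],[-0.052,-0.13,0.38,57],[-0.052,-0.15,0.44,65],[-0.052,-0.17,0.49,72]]], "hand": 1, "newtons": 30}}

```text
time: 1.35
tool_pos: [0.6023, 0.2921, 0.2999]
ee_rot: [1.197, 1.217, -1.198]
wrist_force: [1.2, 1.0, -0.3]
gripper_width: 0.002
```

```bash
cat > st.py <<'E'
from h import *
import sys
o,M=state();print(o["time"],o["tool_pos"],"own",own(o["tool_pos"]),"F",o["wrist_force"],"w",o["gripper_width"]);print(M)
a=M.T@np.r_[ex,0];print("spin",np.degrees(np.arctan2(a[2],a[1])))
for nm,s in(("L",1),("R",-1)):
    t=np.r_[world(-.01+.06,s*.198),o["tool_pos"][2]];print(nm,M.T@(t-o["tool_pos"]))
E
python3 st.py
```

```text
1.35 [0.6023 0.2921 0.2999] own [-0.0181  0.2448  0.2999] F [ 1.1765  1.0366 -0.3402] w 0.0019227429371106708
[[-0.0004  0.9999  0.0158]
 [-0.0001  0.0158 -0.9999]
 [-1.     -0.0004  0.0001]]
spin 5.204756215506671
L [-0.      0.0635  0.0528]
R [0.     0.0276 0.4472]
```

Call:
{"api": "jog_arm", "payload": {"rows": [[[0,0.02,0.015,2],[0,0.045,0.035,5.2],[0,0.0635,0.053,5.2],[0,0.0635,0.053,5.2],[0.03,0.0635,0.053,5.2],[0.06,0.0635,0.053,5.2],[0.09,0.0635,0.053,5.2],[0.12,0.0635,0.053,5.2],[0.132,0.0635,0.053,5.2],[0.132,0.0635,0.053,5.2]]]}}

```text
time: 2.6
tool_pos: [0.6646, 0.2424, 0.1679]
ee_rot: [1.259, 1.176, -1.261]
wrist_force: [-0.4, 0.5, 1.3]
gripper_width: 0.002
```

```bash
python3 st.py
python3 - <<'E'
from h import *
for n in("top","scene"):
    p,d=viewer.capture(n);np.savez(n+".npz",p=p,d=d)
    if n=="scene": cv2.imwrite("pics/s2.png",cv2.resize(p[100:320,230:470,::-1],None,fx=2.5,fy=2.5))
E
```

```text
2.6 [0.6646 0.2424 0.1679] own [0.0479 0.2    0.1679] F [-0.4401  0.4749  1.2852] w 0.0020194596539778275
[[-0.0013  0.9976 -0.0692]
 [-0.0003 -0.0692 -0.9976]
 [-1.     -0.0012  0.0004]]
spin 0.3334162418012765
L [-0.      0.0021  0.002 ]
R [ 0.0001 -0.0002  0.398 ]
```

View pics/s2.png

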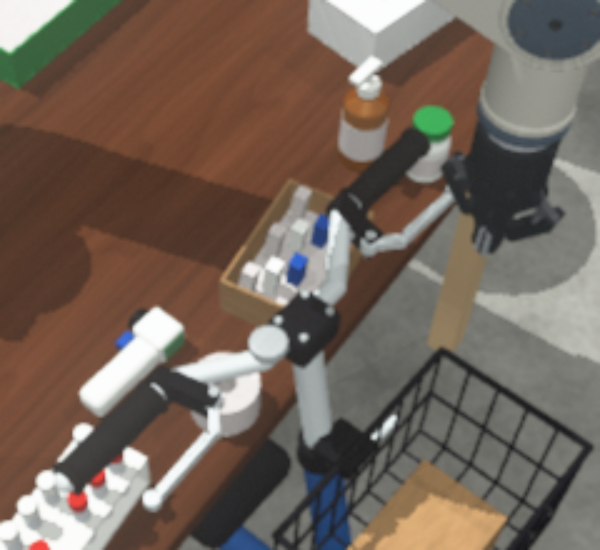

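The closed fingers at (490,240) are in front of the left blade, but the finger knuckles flare out at (460,180) and (550,215). I'll measure their profile against height before pressing.

Run:
```python
from h import *
for n in("top","scene"):
    p,P=cloud(n);q=own(P)
    for z in np.arange(.14,.30,.01):
        m=(abs(q[...,2]-z)<.005)&(q[...,0]>-.06)&(q[...,0]<.16)&(abs(q[...,1]-.2)<.09)&(p.max(-1)<90)
        if m.sum()>3: print(n,round(z,3),m.sum(),"x",np.percentile(q[m][:,0],[1,50,99]),"y",np.percentile(q[m][:,1],[1,99]))
```

```text
top 0.16 5 x [-0.0528 -0.0504 -0.0482] y [0.1139 0.1164]
top 0.18 23 x [-0.0568 -0.0449 -0.0329] y [0.114  0.1288]
top 0.19 17 x [-0.0526 -0.0446 -0.0332] y [0.1151 0.1279]
scene 0.16 19 x [-0.0578 -0.0516  0.0589] y [0.1121 0.2   ]
scene 0.17 19 x [-0.0332  0.0477  0.061 ] y [0.1272 0.2028]
scene 0.18 64 x [-0.0598 -0.0452  0.061 ] y [0.1116 0.1985]
scene 0.19 26 x [-0.0579 -0.031   0.0634] y [0.111  0.1964]
scene 0.2 66 x [0.0167 0.0511 0.0782] y [0.1844 0.2079]
scene 0.21 106 x [0.0109 0.0597 0.0854] y [0.1837 0.2087]
scene 0.22 82 x [0.0008 0.0428 0.0945] y [0.1799 0.2067]
scene 0.23 101 x [-0.0057  0.0432  0.1008] y [0.1796 0.2009]
scene 0.24 145 x [-0.0122  0.0562  0.1082] y [0.1795 0.2096]
scene 0.25 157 x [-0.0098  0.0596  0.1066] y [0.1777 0.2081]
scene 0.26 87 x [0.0079 0.0655 0.0899] y [0.1778 0.2046]
scene 0.27 34 x [0.0087 0.0822 0.088 ] y [0.1857 0.206 ]
scene 0.28 32 x [0.0214 0.0715 0.0851] y [0.1623 0.2037]
scene 0.29 104 x [0.0177 0.0613 0.0851] y [0.1601 0.2005]
```

Call:
{"api": "jog_arm", "payload": {"rows": [[[-0.004,-0.01,0.002,0.3],[-0.004,-0.02,0.002,0.3],[-0.004,-0.03,0.002,0.3],[-0.004,-0.036,0.002,0.3],[-0.004,-0.042,0.002,0.3],[-0.004,-0.047,0.002,0.3],[-0.004,-0.05,0.002,0.3],[-0.004,-0.052,0.002,0.3],[-0.004,-0.052,0.002,0.3],[-0.004,-0.052,0.002,0.3]]]}}

```text
time: 3.95
tool_pos: [0.6151, 0.2447, 0.1729]
ee_rot: [1.268, 1.171, -1.26]
wrist_force: [6.6, 4.8, -2.8]
gripper_width: -0.001
```

```bash
python3 st.py
```

```text
3.95 [0.6151 0.2447 0.1729] own [-0.0017  0.1986  0.1729] F [ 6.583   4.7791 -2.7854] w -0.001002591100997083
[[ 0.0043  0.9971 -0.0756]
 [ 0.0022 -0.0756 -0.9971]
 [-1.      0.0041 -0.0025]]
spin -0.035478737140538986
L [0.0002 0.0517 0.0005]
R [-0.0008  0.0519  0.3965]
```

Call:
{"api": "jog_arm", "payload": {"rows": [[[0,-0.002,0,0],[0,-0.004,0,0],[0,-0.006,0,0],[0,-0.008,0,0],[0,-0.01,0,0],[0,-0.01,0,0]]]}}

```text
time: 4.7
tool_pos: [0.606, 0.2464, 0.1733]
ee_rot: [1.271, 1.171, -1.258]
wrist_force: [9.5, 8.2, -2.9]
gripper_width: 0.001
```

```bash
python3 st.py
python3 - <<'E'
from h import *
p,d=viewer.capture("scene");np.savez("scene.npz",p=p,d=d)
cv2.imwrite("pics/s3.png",cv2.resize(p[110:270,330:470,::-1],None,fx=4,fy=3.7))
E
```

```text
4.7 [0.606  0.2464 0.1733] own [-0.0109  0.1996  0.1733] F [ 9.4558  8.2389 -2.8699] w 0.0011014509555988452
[[ 0.0063  0.9971 -0.0757]
 [ 0.004  -0.0758 -0.9971]
 [-1.      0.006  -0.0045]]
spin -0.04272152919842372
L [0.0004 0.0609 0.0015]
R [-0.0014  0.0612  0.3975]
```

View pics/s3.png

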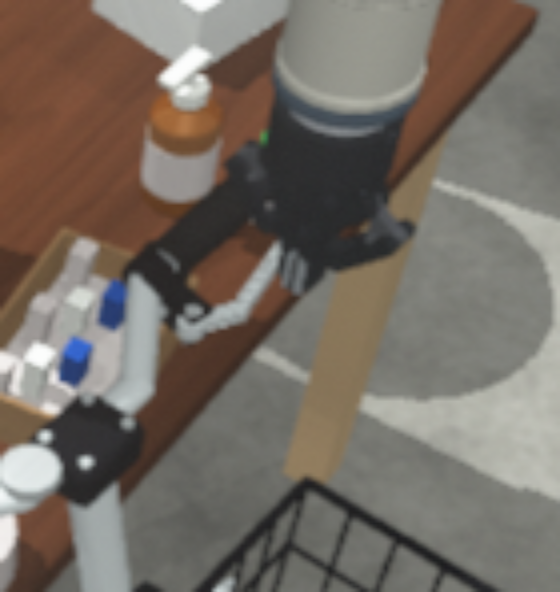

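Call:
{"api": "jog_arm", "payload": {"rows": [[[0,-0.001,0,0],[0,-0.002,0,0],[0,-0.003,0,0],[0,-0.004,0,0],[0,-0.004,0,0]]]}}

```text
time: 5.38
tool_pos: [0.6023, 0.2471, 0.1734]
ee_rot: [1.272, 1.171, -1.258]
wrist_force: [10.2, 10.6, -4.2]
gripper_width: -0.004
```

```bash
python3 st.py
```

```text
5.375 [0.6023 0.2471 0.1734] own [-0.0147  0.2     0.1734] F [10.1823 10.5782 -4.234 ] w -0.0036904093501273698
[[ 0.0069  0.9971 -0.0758]
 [ 0.0047 -0.0759 -0.9971]
 [-1.      0.0066 -0.0052]]
spin -0.04942973853309065
L [0.0004 0.0647 0.0019]
R [-0.0016  0.065   0.3979]
```

Call:
{"api": "jog_arm", "payload": {"rows": [[[0,-0.001,0,0],[0,-0.002,0,0],[0,-0.002,0,0]]]}}

```text
time: 5.75
tool_pos: [0.601, 0.2474, 0.1735]
ee_rot: [1.273, 1.17, -1.256]
wrist_force: [12.3, 10.2, -5.0]
gripper_width: -0.002
```

```bash
python3 st.py|head -1
```

```text
5.75 [0.601  0.2474 0.1735] own [-0.0159  0.2002  0.1735] F [12.3379 10.1564 -5.0464] w -0.0022362677727184458
```

Call:
{"api": "jog_arm", "payload": {"rows": [[[0,-0.001,0,0],[0,-0.002,0,0],[0,-0.002,0,0]]]}}

```text
time: 6.12
tool_pos: [0.6007, 0.2475, 0.1737]
ee_rot: [1.275, 1.168, -1.253]
wrist_force: [19.2, 8.9, -10.1]
gripper_width: 0.003
```

```bash
python3 st.py|head -1
```

```text
6.125 [0.6007 0.2475 0.1737] own [-0.0163  0.2002  0.1737] F [ 19.1862   8.9151 -10.0821] w 0.002758653082809371
```

Call:
{"api": "jog_arm", "payload": {"rows": [[[0,0,0,0],[0,0,0,0],[0,0,0,0],[0,0,0,0],[0,0,0,0],[0,0,0,0]]]}}

```text
time: 6.88
tool_pos: [0.6007, 0.2475, 0.1737]
ee_rot: [1.274, 1.168, -1.253]
wrist_force: [19.6, 9.5, -8.0]
gripper_width: -0.003
```

```bash
cat > ang.py <<'E'
from h import *
import sys
p,d=viewer.capture("scene");np.savez("scene.npz",p=p,d=d)
cv2.imwrite("pics/%s.png"%sys.argv[1],cv2.resize(p[100:320,230:470,::-1],None,fx=2.5,fy=2.5))
p,P=cloud("scene");q=own(P)
for s in(1,-1):
    y=q[...,1]*s
    for lo,hi in((.13,.19),(.13,.23)):
        m=(p.min(-1)>110)&(y>lo)&(y<hi)&(q[...,2]>.16)&(q[...,2]<.19)&(q[...,0]>-.055)&(q[...,0]<.01)
        print(s,m.sum(),np.polyfit(y[m],q[m][:,0],1)[0] if m.sum()>5 else None)
E
python3 st.py|head -1; python3 ang.py s4
```

```text
6.875 [0.6007 0.2475 0.1737] own [-0.0163  0.2002  0.1737] F [19.5918  9.544  -7.9526] w -0.0027110527347831885
1 106 -0.0787659086039142
1 120 -0.143158657690462
-1 151 0.1863371030813131
-1 256 0.10195093019201137
```

Call:
{"api": "jog_arm", "payload": {"rows": [[[0,0,0,0],[0,0,0,0],[0,0.004,0,0],[0,0.01,0,0],[0,0.018,0,0],[0,0.028,0,0],[0,0.04,0,0],[0,0.055,0,0],[0,0.07,0,0],[0,0.07,0,0]]]}}

```text
time: 8.18
tool_pos: [0.6663, 0.2395, 0.172]
ee_rot: [1.265, 1.172, -1.265]
wrist_force: [0.3, -0.9, 0.3]
gripper_width: -0.001
```

```bash
python3 st.py; python3 ang.py s5
```

```text
8.175 [0.6663 0.2395 0.172 ] own [0.0497 0.1972 0.172 ] F [ 0.2641 -0.8852  0.2933] w -0.0009548145965666433
[[ 0.0002  0.9971 -0.0762]
 [ 0.0001 -0.0762 -0.9971]
 [-1.      0.0002 -0.0001]]
spin -0.0681572368053431
L [ 0.      0.0003 -0.0008]
R [-0.      0.0007  0.3952]
1 113 0.10675094117734732
1 163 0.06894672559837084
-1 150 0.18940727238295021
-1 252 0.10376621728684389
```

View pics/s5.png

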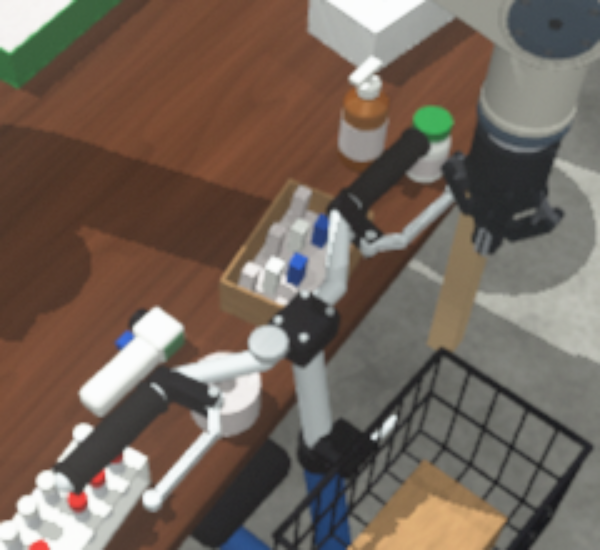

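The left lever is back out: the blade at (400,235) looks as it did before pressing. Now I'll lift and cross to the right lever.

Call:
{"api": "jog_arm", "payload": {"rows": [[[-0.04,0,0,0],[-0.08,0,0,0],[-0.1,0,0.03,0],[-0.1,0,0.07,0],[-0.1,0,0.12,0],[-0.1,0,0.17,0],[-0.1,0,0.22,0],[-0.1,0,0.27,0],[-0.1,0,0.32,0],[-0.1,0,0.37,0]]]}}

```text
time: 9.48
tool_pos: [0.6365, -0.1305, 0.2724]
ee_rot: [1.265, 1.173, -1.265]
wrist_force: [0.7, 1.0, 0.3]
gripper_width: -0.002
```

Call:
{"api": "jog_arm", "payload": {"rows": [[[0,0,0.015,0],[0,0,0.025,0],[0,0,0.025,0],[0.03,0,0.025,0],[0.06,0,0.025,0],[0.085,0,0.025,0],[0.1,0,0.025,0],[0.1,0,0.025,0]]]}}

```text
time: 10.48
tool_pos: [0.635, -0.1532, 0.1714]
ee_rot: [1.264, 1.175, -1.265]
wrist_force: [0.1, -0.5, -0.4]
gripper_width: -0.001
```

```bash
python3 st.py
```

```text
10.475 [ 0.635  -0.1532  0.1714] own [ 0.048  -0.1968  0.1714] F [ 0.102  -0.4693 -0.3544] w -0.0010411553020915987
[[-0.0017  0.9972 -0.0746]
 [ 0.0006 -0.0746 -0.9972]
 [-1.     -0.0018 -0.0005]]
spin 0.0221798695772315
L [ 0.0002  0.0022 -0.3948]
R [-0.      0.002   0.0012]
```

Call:
{"api": "jog_arm", "payload": {"rows": [[[0,-0.01,0.001,0],[0,-0.02,0.001,0],[0,-0.03,0.001,0],[0,-0.04,0.001,0],[0,-0.046,0.001,0],[0,-0.05,0.001,0],[0,-0.053,0.001,0],[0,-0.056,0.001,0],[0,-0.059,0.001,0],[0,-0.062,0.001,0]]]}}

```text
time: 11.72
tool_pos: [0.5761, -0.1527, 0.1735]
ee_rot: [1.265, 1.165, -1.261]
wrist_force: [7.9, -9.5, -1.9]
gripper_width: -0.0
```

```bash
python3 st.py
```

```text
11.725 [ 0.5761 -0.1527  0.1735] own [-0.0108 -0.2007  0.1735] F [ 7.9349 -9.5216 -1.928 ] w -0.00023728647417193736
[[ 0.0066  0.9972 -0.0751]
 [-0.0041 -0.075  -0.9972]
 [-1.      0.0069  0.0036]]
spin -0.005000590588315041
L [-0.001   0.0608 -0.3987]
R [ 0.0004  0.0608 -0.0027]
```

Call:
{"api": "jog_arm", "payload": {"rows": [[[0,-0.001,0,0],[0,-0.002,0,0],[0,-0.003,0,0],[0,-0.004,0,0],[0,-0.005,0,0],[0,-0.005,0,0]]]}}

```text
time: 12.48
tool_pos: [0.5713, -0.1529, 0.1736]
ee_rot: [1.264, 1.164, -1.261]
wrist_force: [8.1, -11.5, -2.3]
gripper_width: -0.005
```

```bash
python3 st.py
```

```text
12.475 [ 0.5713 -0.1529  0.1736] own [-0.0155 -0.2012  0.1736] F [  8.127  -11.4857  -2.3316] w -0.005337863065209002
[[ 0.007   0.9972 -0.075 ]
 [-0.0049 -0.075  -0.9972]
 [-1.      0.0074  0.0043]]
spin -0.002991217077521846
L [-0.0012  0.0655 -0.3992]
R [ 0.0005  0.0655 -0.0032]
```

Call:
{"api": "jog_arm", "payload": {"rows": [[[0,-0.001,0,0],[0,-0.002,0,0],[0,-0.002,0,0]]]}}

```text
time: 12.85
tool_pos: [0.5708, -0.1529, 0.1737]
ee_rot: [1.266, 1.161, -1.259]
wrist_force: [13.5, -12.9, -5.9]
gripper_width: -0.002
```

```bash
python3 st.py|head -1
```

```text
12.85 [ 0.5708 -0.1529  0.1737] own [-0.0161 -0.2013  0.1737] F [ 13.5443 -12.9432  -5.9279] w -0.002014204383168535
```

Call:
{"api": "jog_arm", "payload": {"rows": [[[0,-0.001,0,0],[0,-0.002,0,0],[0,-0.002,0,0]]]}}

```text
time: 13.22
tool_pos: [0.5704, -0.1529, 0.174]
ee_rot: [1.267, 1.159, -1.257]
wrist_force: [20.8, -13.3, -11.2]
gripper_width: -0.004
```

```bash
python3 st.py|head -1; python3 ang.py s6
```

```text
13.225 [ 0.5704 -0.1529  0.174 ] own [-0.0165 -0.2013  0.174 ] F [ 20.8278 -13.3489 -11.2357] w -0.00396226371107522
1 113 0.0971236036196136
1 186 0.06595366134767942
-1 31 0.45548251497016107
-1 102 -0.14646629803689798
```

Call:
{"api": "jog_arm", "payload": {"rows": [[[0,0,0,0],[0,0,0,0],[0,0,0,0],[0,0,0,0],[0,0,0,0],[0,0,0,0],[0,0,0,0]]]}}

```text
time: 14.15
tool_pos: [0.5704, -0.1529, 0.174]
ee_rot: [1.267, 1.159, -1.257]
wrist_force: [20.6, -12.6, -10.8]
gripper_width: -0.004
```

Call:
{"api": "jog_arm", "payload": {"rows": [[[0,0.004,0,0],[0,0.01,0,0],[0,0.018,0,0],[0,0.028,0,0],[0,0.04,0,0],[0,0.055,0,0],[0,0.07,0,0],[0,0.07,0,0],[-0.04,0.07,0,0],[-0.08,0.07,0,0]]]}}

```text
time: 15.4
tool_pos: [0.6335, -0.155, 0.2525]
ee_rot: [1.264, 1.174, -1.266]
wrist_force: [-0.0, 0.1, -0.2]
gripper_width: 0.002
```

Call:
{"api": "jog_arm", "payload": {"rows": [[[-0.02,0,0,0],[-0.04,0,0,0],[-0.04,0,0,0],[-0.04,0,0,0],[-0.04,0,0,0]]]}}

```text
time: 16.02
tool_pos: [0.6336, -0.155, 0.2908]
ee_rot: [1.264, 1.174, -1.266]
wrist_force: [-0.1, 1.1, 0.1]
gripper_width: 0.001
```

```bash
python3 st.py|head -1; python3 ang.py s7
```

```text
16.025 [ 0.6336 -0.155   0.2908] own [ 0.0468 -0.1986  0.2908] F [-0.145   1.1158  0.0724] w 0.0005346197337511451
1 114 0.10539683175204417
1 185 0.07004298030943917
-1 73 0.11292293465927793
-1 179 0.058969008727223216
```

View pics/s7.png

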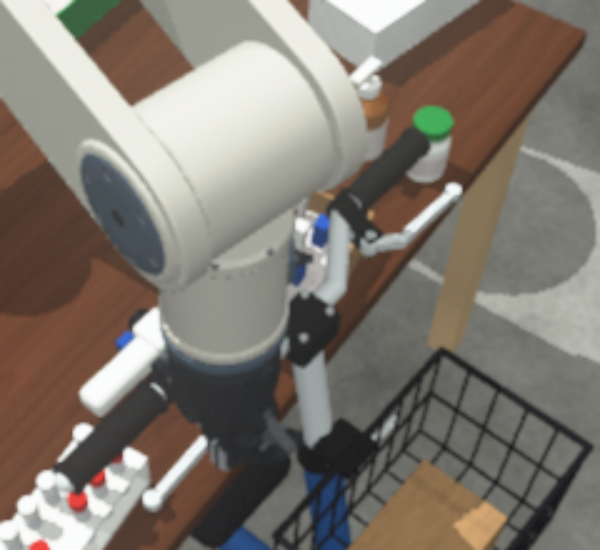

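The gripper is raised clear, the right blade tip is back at (152,500), the left lever is out, and the counter items look unmoved. Handing in.

```bash
python3 -c "
from rig import env;print(env.hand_in())"
```

```text
the job is handed in; nothing more can be done
None
```

I pressed the left brake lever and then the right with the back of the shut fingers, each until it came up against its stop. I held each there for about 1 s, let it spring out, raised the arm clear and handed the job in at about 16 s.

- **Pressing:** At each stop the tool stopped advancing while the push along the pressing direction rose to about 20 N. The total wrist force peaked at about 27 N, under the 50 N limit. The camera put the lever turn at about 0.25 to 0.26 rad. This is a coarse figure for the 0.28 rad stop, with the threshold at 0.245, so I relied on the force and position signs.
- **At the end:** The last picture shows both levers out, with the visible part of the counter looking unchanged and the wrist force near zero. The arm hid part of the carton, iodine bottle and label roll, and the sanitizer was outside the crop. I judged the counter by eye and did not measure how far each thing might have moved.
- **Side force:** While pressing there was a sideways force of about 9 to 13 N on the fingers. I put it down to the blade sliding as it turned. I saw no sign of contact with the grips.

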